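# Slide a pinch pot to the height gauge on a locking carriage

### The job

A pinch pot stands on the locked carriage of the measuring slide. With a fingertip, press the round lock button on the carriage down and keep it held down while you push the carriage along its rail, fully home against the end stop with the height gauge; then let the button spring up so that the carriage is locked there. Do not touch the pot, which must ride along upright in its place, and leave the other things on the table alone.

Things in the scene. Friction and masses are not known exactly. Their poses are not given: they have to be found in the camera images.
- rail: Fixed measuring slide lying on the table: plywood base board 76 x 350 mm, 10 mm thick, with two steel guide rods lengthwise and a wooden end plate (32 mm high) at each end. Origin at the centre of the board's underside. Its +y axis runs along the rods in the direction in which the carriage must travel (roughly to the robot's left), x across, z up.
- carriage (a joint): Travel of the carriage along the rail's +y, in m: 0 at the start, where it is locked. It is home where its leading face meets the end stop, 0.09 to 0.14 depending on where the stop stands. The carriage is an aluminium plate 66 x 158 mm, top 44 mm above the table; rear to front (rail +y) it carries the lock button, an upright push fence and a round wooden bat with the pot. Pushing it takes about 1 to 3 N when unlocked; locked, it has only 1.5 mm of play.
- lock_button (a joint): How far the lock button is pressed down, in m: 0 up, 0.008 fully down (hard stop). A spring pushes it up: about 2 N at the start of the stroke, about 5 N fully down. Below 0.0045 the lock blocks; pressed 0.005 or more, the carriage is free. At the end stop the lock catches again when the button is let up, but only if the carriage is fully home (within about 2 mm); otherwise the button stays half down.
- button_top (a point): Centre of the top of the grey round lock button, 40 mm across, moving with it: 61 mm above the table when up, 53 mm when fully down. Axes as the rail. In front of it (rail +y) stands the push fence: an aluminium upright 46 mm wide across the rail, 10 mm thick, its near face 23 mm from the button's centre, its top 78 mm above the table. A fingertip standing on the button pushes the carriage by this fence.
- carriage_nose (a point): Middle of the carriage's leading face, 132 mm ahead (rail +y) of the button's centre, 38 mm above the table. Axes as the rail.
- stop_face (a point): Middle of the flat face of the end stop that the carriage's leading face meets (same height). Axes as the rail; carriage_nose has y = 0 in this frame when the carriage is home. The stop is a fixed wooden block 70 x 24 x 34 mm across the rods with an upright aluminium gauge plate, top 107 mm above the table; it stands elsewhere along the rail each time.
- bat_top (a point): Centre of the top of the round wooden bat (84 mm across, 6 mm thick) on the carriage, 88 mm ahead (rail +y) of the button's centre, 50 mm above the table.
- pot: Small grey clay pinch pot, 58 x 64 x 36 mm, standing loose on the bat. Origin at the centre of its underside, z up.
- bystander_pot: Another clay pinch pot, 75 x 68 x 44 mm, standing on the table beside the slide; leave it alone. Origin at the centre of its underside.
- stamp_block: Wooden stamp with a round knob, 34 x 34 x 58 mm, standing on the table; leave it alone. Origin at the centre of its underside.
- ring_cutter: Metal ring cutter, 48 mm across, 22 mm high, lying on the table; leave it alone. Origin at the centre of its underside.
Not all that is in view belongs to the job. What is shaped like the pot but blue is not meant.

How it is judged (in metres and radians):
On the way, in this order (a step that is already met when the one before it is completed fails the run):
1. the lock button is pressed by the fingers, with the carriage still at its start (value of joint lock_button above 0.005 m and contact force between the fingers and lock_button above 0.5 N and value of joint carriage below 0.01 m), for 0.05 s.
2. the carriage is home against the end stop with the button still held down (value of joint lock_button above 0.005 m and y of carriage_nose in the frame of stop_face above -0.003 m), for 0.05 s.
At the end, for the whole second after the job is handed in: The carriage's leading face is within 3 mm of the end stop, the lock button is up again (within 1.5 mm of its rest height, so the lock has caught), and the pot is at rest, upright (within 0.15 rad) on the bat, within 25 mm of the bat's centre (y of carriage_nose in the frame of stop_face above -0.003 m and value of joint lock_button below 0.0015 m and linear speed of pot below 0.01 m/s and horizontal distance between pot and bat_top below 0.025 m and z of pot in the frame of bat_top between -0.006 and 0.006 m and angle between pot's own z axis and vertical below 0.15 rad); the robot touches nothing.
It fails at once if the button is let up while the carriage is on its way (more than 10 mm from its start and more than 4 mm short of the stop) (value of joint carriage above 0.01 m and y of carriage_nose in the frame of stop_face below -0.004 m and value of joint lock_button below 0.0035 m).
It fails at once if the robot touches the pot (contact force between any of the arm, the fingers and pot above 0.3 N).
It fails at once if the pot is lifted off the bat by more than 15 mm (z of pot in the frame of bat_top above 0.015 m).
It fails at once if one of the other things (pinch pot, stamp, ring cutter) is moved more than 20 mm (distance of any of bystander_pot, stamp_block, ring_cutter from where it was at the start of the episode above 0.02 m).
It also fails if it takes over 35 s, if anything falls off the work surface, if the arm or the gripper's body presses on something with over 40 N, if the wrist force passes 120 N, or if a joint passes its speed limit or range.

### The arm

A 6-joint arm with a two-finger parallel gripper is mounted at the origin on the work surface; the furniture and walls round the work are solid. World frame = base frame: x ahead of the robot, y to its left, z up, the work surface at z = 0. Lengths are in m, angles in degrees, forces in N, time in s.
With the tool pointing down it reaches from about 0.4 to 0.825 m from the base axis. Payload 7 kg.
Tool frame: the origin (TCP) lies midway between the tips of the shut fingers; the grasp point (between the pads) lies 19 mm behind it; z points along the fingers, y is the line along which they close (so a half turn about z gives the same grasp; the last joint's range is limited). The gripper opens to 88 mm and grips with 3 to 60 N. Pads are 19 mm wide; open, the fingers measure 130 mm over their backs; the gripper's body (78 mm by 193 mm) begins 47 mm behind the grasp point.
Start: joints at [-52.248, 20.546, 0.682, 0, -70.136, -16.507], TCP at [0.245, -0.629, 0.227] pointing down, gripper open.
Joint ranges: [-176.03, 176.03], [-82.01, 121.73], [-58.28, 71.71], [-173.87, 95.51], [-174.79, -0.11], [-173.66, 173.66]. Speed limits (degrees/s): [136.94, 136.94, 172.46, 180, 180, 180].

### API

Orientations are given as a 3x3 rotation matrix whose columns are the frame's x, y, z axes.
In Python, from rig import robot gives the robot as it stands. Calls block until the motion is done:
- robot.goto(position, orientation): joint-space move of the TCP to a pose.
- robot.servo_line(position, ori=None, speed=0.15): straight line of the TCP; ori=None keeps the orientation; speed is the mean speed in m/s.
- robot.movej(angles): joint-space move.
- robot.move_gripper(opening): opening from 0.0 (shut) to 1.0 (fully open); the grip force is fixed at half the most; returns when the fingers have stopped.
- robot.dwell(seconds).
- robot.ik(position, orientation): joint angles nearest the present ones, or None.
- robot.grab_frame(name): name is "side" or "top" or "wrist"; returns (picture, depth): 384x512x3 uint8, red, green, blue; 384x512 float32, m along the optical axis (not along the pixel's ray), 0 where there is no reading.
- robot.camera_info(name): a dict with "vfov" (degrees; the focal length in pixels is half the picture's height over the tangent of half this angle, whatever the lens; pixels are square), "cx", "cy" (the principal point, pixels), "view" (4x4, takes a point from world to camera coordinates); the wrist camera has in their place "T_tool_cam" (4x4, takes a point from camera to tool coordinates, whose origin is the TCP and whose axes are the flange's). Camera axes: x right, y down, z forward; pixel columns grow to the right and rows downward; lengths in m; the calibration is good to about 2 mm. A picture is of the moment at which its call begins: read the wrist's pose just before it. camera_info takes no time and is no camera call.
A pose or a line that the arm cannot do raises robot.Unreachable and nothing moves.
- robot.job_done(): hands the job in; it is judged then, once.
Readings, each from a call of its own:
- robot.read_t(): time.
- robot.read_qpos(): joint angles.
- robot.read_qvel(): joint speeds.
- robot.read_effort(): joint torques, N m.
- robot.read_position(): TCP position.
- robot.read_tcp_rot(): TCP orientation.
- robot.read_force(): force on the tool from outside, world axes, zero at the start.
- robot.read_ft_torque(): the same for the moment, N m.
- robot.read_grip_width(): opening from 0.0 (shut) to 1.0 (fully open).
- robot.read_finger_force(): force on a finger pad.
Only numpy, scipy, OpenCV 4.12 (cv2) and the standard library are available. Lean on these libraries where they do the work, as an engineer would, in place of code of your own. Each camera call takes 0.05 s, during which the arm holds its last target. There are 200 camera calls.

## Working session

There is one attempt and no reset: what is moved stays moved. The work goes in short steps, each a Python script; the robot and the scene stay as the last script left them, time stands still between calls to the robot, and variables do not carry over. Pictures are saved under pics/ and viewed, at most 10 in all, crops included, and the job is handed in when it is done.

```bash
mkdir -p pics; cat > h.py <<'E'
import numpy as np, cv2
from rig import robot
def pt(name,d,u,v,z=None):
    c=robot.camera_info(name); f=192/np.tan(np.radians(c["vfov"])/2)
    V=np.array(c["view"]); r=np.array([(u-c["cx"])/f,(v-c["cy"])/f,1])
    R,t=V[:3,:3],V[:3,3]; o=-R.T@t; w=R.T@r
    s=(z-o[2])/w[2] if z is not None else d[int(v),int(u)]
    return o+s*w
E
python3 - <<'E'
from h import *
for n in("top","side"):
    p,d=robot.grab_frame(n); np.save(f"{n}_d.npy",d)
    cv2.imwrite(f"pics/{n}1.png",cv2.resize(p[:,:,::-1],(800,600),interpolation=cv2.INTER_CUBIC))
    c=robot.camera_info(n); print(n,c)
print(robot.read_t())
E
```

```text
top {'vfov': 48.72019464102267, 'cx': 256.2496622364879, 'cy': 194.71616753896166, 'view': array([[ 2.47143104e-02, -9.99694086e-01, -9.67616661e-04,
         1.32032269e-02],
       [-9.92864467e-01, -2.44324962e-02, -1.16718475e-01,
         3.90022781e-01],
       [ 1.16659128e-01,  3.84532882e-03, -9.93164569e-01,
         1.24933467e+00],
       [ 0.00000000e+00,  0.00000000e+00,  0.00000000e+00,
         1.00000000e+00]])}
side {'vfov': 56.94600949301574, 'cx': 253.27208787379107, 'cy': 200.21696116276402, 'view': array([[ 0.84948719, -0.5275433 ,  0.00834107, -0.33935785],
       [-0.18126334, -0.30665689, -0.93440096,  0.16318913],
       [ 0.49549482,  0.79224972, -0.35612536,  0.7781408 ],
       [ 0.        ,  0.        ,  0.        ,  1.        ]])}
0.1
```

View pics/top1.png

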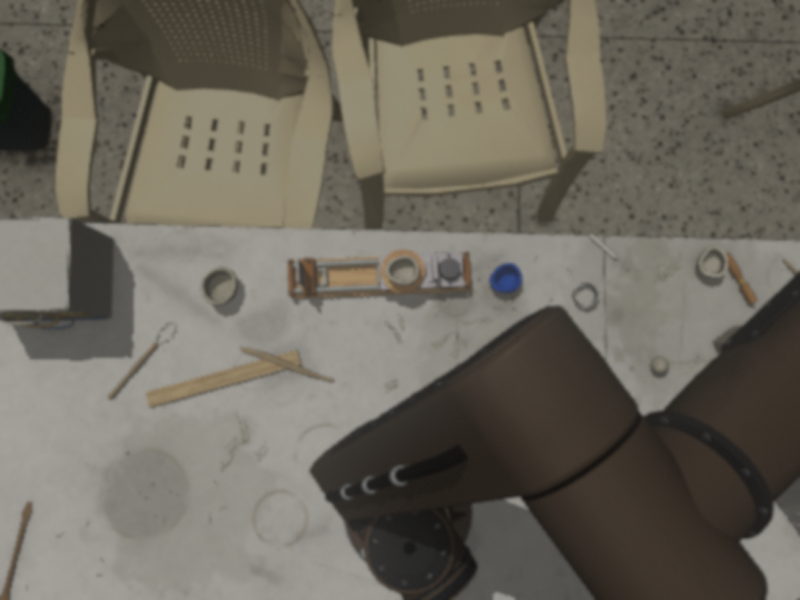

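View pics/side1.png

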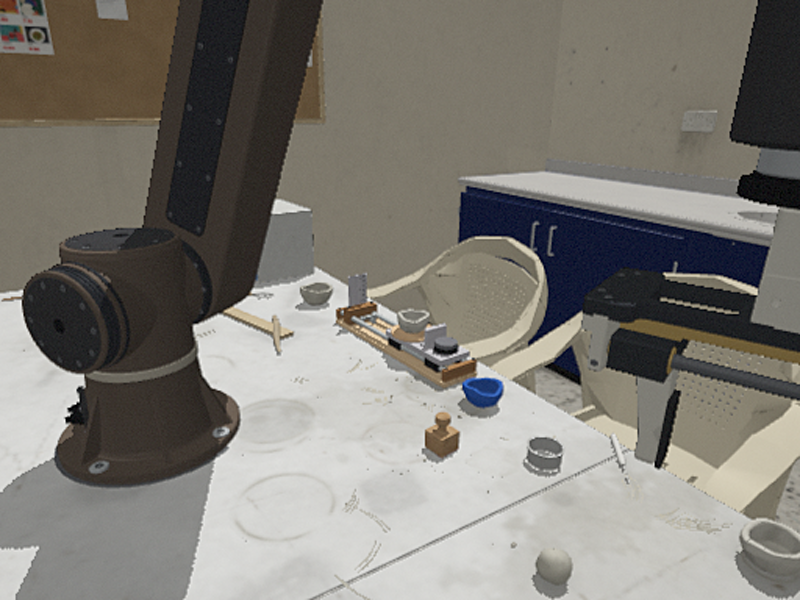

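The top view shows the slide at (290–470, 250–300): button at (450,268), bat and pot at (403,271), and stop at about (309,275). The blue decoy is at (506,279). In the side view the button is at (446,344) and the stamp at (442,437).

```bash
python3 - <<'E'
from h import *
d=np.load("top_d.npy");ds=np.load("side_d.npy")
P=lambda n,dd,u,v,z:print(n,(u,v),z,pt(n,dd,u*.64,v*.64,z).round(3),'depth',pt(n,dd,u*.64,v*.64).round(3))
for u,v,z in[(450,268,.061),(403,268,.05),(309,275,.044),(315,275,.044),(469,270,.032),(292,278,.032)]:P("top",d,u,v,z)
for u,v,z in[(446,342,.061),(483,390,.02),(442,437,.03)]:P("side",ds,u,v,z)
p,_=robot.grab_frame("top")
cv2.imwrite("pics/top2.png",cv2.resize(p[150:200,175:310,::-1],(800,296),interpolation=cv2.INTER_CUBIC))
b=pt("top",d,450*.64,268*.64,.061)
R=np.array([[0,1,0],[1,0,0],[0,0,-1.]]);print(robot.read_tcp_rot().round(3))
for z in(.2,.053):print(robot.ik([b[0],b[1],z],R))
print(robot.camera_info("wrist"))
E
```

```text
top (450, 268) 0.061 [ 0.456 -0.069  0.061] depth [ 0.456 -0.069  0.062]
top (403, 268) 0.05 [0.455 0.019 0.05 ] depth [0.455 0.019 0.051]
top (309, 275) 0.044 [0.439 0.198 0.044] depth [0.438 0.197 0.046]
top (315, 275) 0.044 [0.439 0.186 0.044] depth [0.439 0.186 0.043]
top (469, 270) 0.032 [ 0.458 -0.107  0.032] depth [ 0.458 -0.107  0.034]
top (292, 278) 0.032 [0.434 0.232 0.032] depth [0.433 0.231 0.035]
side (446, 342) 0.061 [ 0.449 -0.077  0.061] depth [ 0.456 -0.068  0.056]
side (483, 390) 0.02 [ 0.446 -0.179  0.02 ] depth [ 0.46  -0.163  0.009]
side (442, 437) 0.03 [ 0.307 -0.262  0.03 ] depth [ 0.312 -0.255  0.025]
[[-0.932 -0.362 -0.001]
 [-0.362  0.932  0.001]
 [ 0.     0.001 -1.   ]]
[ 16.03456171   1.16345966 -27.48066893   0.         -61.35587141
 163.96543829]
[ 16.03456171  11.78925806 -38.5059133    0.         -39.70482864
 163.96543829]
{'vfov': 62.58108988825606, 'cx': 261.51205689672867, 'cy': 192.71378385625897, 'T_tool_cam': array([[-2.69175531e-04, -9.59062751e-01, -2.83193515e-01,
         7.67040492e-02],
       [ 9.99999741e-01, -6.93155591e-05, -7.15756118e-04,
         5.80577530e-04],
       [ 6.66825315e-04, -2.83193634e-01,  9.59062522e-01,
        -1.60188779e-01],
       [ 0.00000000e+00,  0.00000000e+00,  0.00000000e+00,
         1.00000000e+00]])}
```

View pics/top2.png

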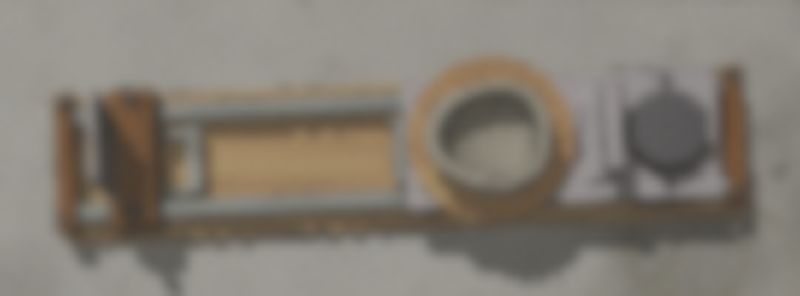

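The crop shows the button centre at (668,132), the end plates at (733,138) and (66,165), and the stop's right face at about x=160. Next I shut the gripper, go above the button and take one wrist look.

```bash
cat >> h.py <<'E'
def ptw(d,u,v,z):
    c=robot.camera_info("wrist"); f=192/np.tan(np.radians(c["vfov"])/2)
    T=np.eye(4);T[:3,:3]=robot.read_tcp_rot();T[:3,3]=robot.read_position();T=T@c["T_tool_cam"]
    w=T[:3,:3]@np.array([(u-c["cx"])/f,(v-c["cy"])/f,1]);o=T[:3,3]
    return o+w*((z-o[2])/w[2]), o+w*d[int(v),int(u)]
def ori(ay): # ay = unit rail +y in world; tool x = -ay
    ay=np.array([ay[0],ay[1],0.]);z=np.array([0,0,-1.]);x=-ay
    return np.c_[x,np.cross(z,x),z]
E
python3 - <<'E'
from h import *
q=lambda u,v,z:pt("top",None,175+u/5.926,150+v/5.926,z)
b=q(668,132,.061);e0=q(733,138,.032);e1=q(66,165,.032);s0=q(160,160,.044)
a=(e1-e0)[:2];a/=np.linalg.norm(a)
print(b,e0,e1,s0,a,"gap",(s0-b)[:2]@a-.132, "x off",(b-e0)[:2]@[a[1],-a[0]])
R=ori(a);print(R)
robot.move_gripper(0)
p=robot.read_position();robot.servo_line([p[0],p[1],.27])
robot.goto([b[0]-.03*a[0],b[1]-.03*a[1],.2],R)
print(robot.read_position(),robot.read_qpos(),robot.read_t(),robot.read_force())
im,d=robot.grab_frame("wrist");np.save("w_d.npy",d)
cv2.imwrite("pics/w1.png",cv2.resize(im[:,:,::-1],(800,600),interpolation=cv2.INTER_CUBIC))
E
```

```text
[ 0.45349289 -0.06780864  0.061     ] [ 0.45625166 -0.1027352   0.032     ] [0.43417076 0.23380883 0.032     ] [0.43600819 0.18483295 0.044     ] [-0.06546996  0.99785454] gap 0.12124427820909256 x off -0.0004662094412684192
[[ 0.06546996 -0.99785454  0.        ]
 [-0.99785454 -0.06546996  0.        ]
 [-0.         -0.         -1.        ]]
[ 0.45563588 -0.09825789  0.20005207] [ 1.21358964e+01  1.69633310e+00 -2.69244363e+01  8.77639067e-03
 -6.13760336e+01 -8.45130874e+00] 4.0833 [0.2819595  0.3121308  1.05036149]
```

View pics/w1.png

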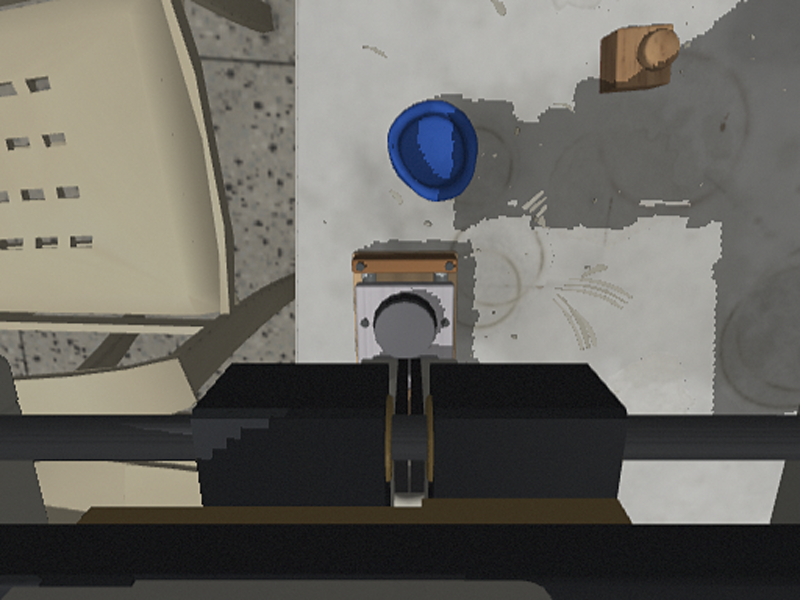

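The button centre in the wrist picture is at (405,325), with the carriage square to the view. I check the position and descend with force monitoring.

```bash
python3 - <<'E'
from h import *
d=np.load("w_d.npy")
b,bd=ptw(d,405*.64,325*.64,.061);print(b,bd)
for u,v in((372,325),(437,325)):print(ptw(d,u*.64,v*.64,.061)[0])
l,r=[ptw(d,u*.64,266*.64,.032)[0] for u in(353,457)];print(l,r,"rail y from plate",np.array([(l-r)[1],(r-l)[0]])/np.linalg.norm(l-r))
a=np.array([-.06547,.99785])
T=b[:2]+.005*a
robot.servo_line([T[0],T[1],.2])
robot.servo_line([T[0],T[1],.085])
robot.servo_line([T[0],T[1],.068],speed=.05)
robot.dwell(.2);f0=robot.read_force();print("f0",f0,robot.read_position())
z=.068
while z>.045:
    z-=.001; robot.servo_line([T[0],T[1],z],speed=.03)
    f=robot.read_force()-f0;p=robot.read_position();print(round(z,4),p.round(4),f.round(2))
    if f[2]>7: break
print(robot.read_t()); np.save("T.npy",np.r_[T,z]);np.save("f0.npy",f0)
im,_=robot.grab_frame("side")
cv2.imwrite("pics/s2.png",cv2.resize(im[170:270,190:330,::-1],(784,560),interpolation=cv2.INTER_CUBIC))
E
```

```text
[ 0.45588234 -0.07020911  0.061     ] [ 0.45590887 -0.07082975  0.06278372]
[ 0.4769947  -0.06885964  0.061     ]
[ 0.43540875 -0.07151775  0.061     ]
[ 0.49330354 -0.10015177  0.032     ] [ 0.42283617 -0.10465912  0.032     ] rail y from plate [ 0.06383316 -0.99796058]
f0 [-0.29228375 -0.38168761  0.47494449] [ 0.45575321 -0.06515926  0.06818147]
0.067 [ 0.4556 -0.0652  0.067 ] [ 0.64 -0.09 -0.66]
0.066 [ 0.4555 -0.0652  0.0659] [ 0.25 -0.26 -0.46]
0.065 [ 0.4555 -0.0652  0.0649] [ 0.18  0.3  -0.23]
0.064 [ 0.4555 -0.0652  0.0639] [ 0.07  0.35 -1.08]
0.063 [ 0.4555 -0.0652  0.063 ] [-0.4  -0.07  0.06]
0.062 [ 0.4555 -0.0652  0.0619] [ 0.43  0.03 -0.48]
0.061 [ 0.4557 -0.0652  0.0611] [0.24 0.39 1.03]
0.06 [ 0.4557 -0.0652  0.0601] [0.31 0.62 1.29]
0.059 [ 0.4557 -0.0652  0.059 ] [0.37 0.2  1.53]
0.058 [ 0.4557 -0.0652  0.058 ] [ 0.66 -0.72  2.47]
0.057 [ 0.4557 -0.0652  0.057 ] [ 1.11 -0.19  2.71]
0.056 [ 0.4557 -0.0652  0.056 ] [1.33 0.17 2.94]
0.055 [ 0.4557 -0.0652  0.055 ] [ 1.25 -0.29  3.12]
0.054 [ 0.4557 -0.0652  0.054 ] [ 1.95 -0.76  3.72]
0.053 [ 0.4557 -0.0652  0.0531] [0.51 0.01 5.06]
0.052 [ 0.4558 -0.0652  0.0527] [-1.36  0.14 13.66]
10.1083
```

View pics/s2.png

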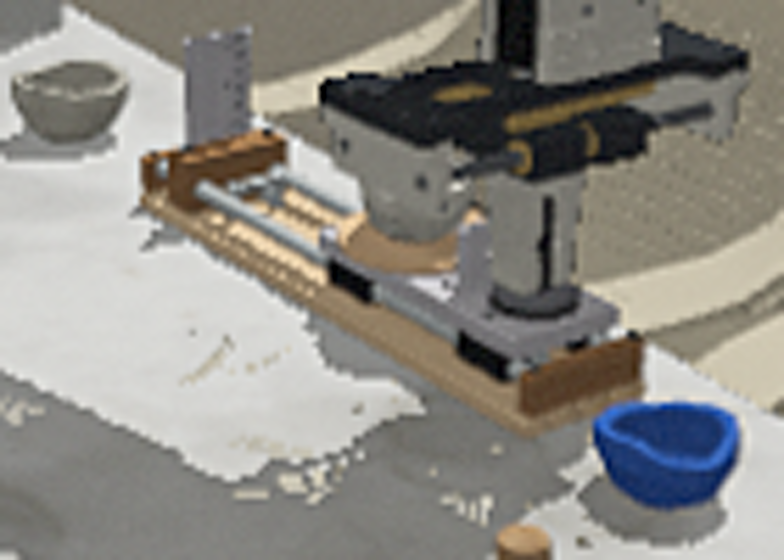

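Side view: the fingertip stands on the button just behind the fence (550,290), with contact at 61 mm and bottoming at 53 mm as expected. Now push gently, then in small steps until the stop is felt.

```bash
python3 - <<'E'
from h import *
T=np.load("T.npy");f0=np.load("f0.npy");a=np.array([-.06547,.99785]);z=.0524
def go(s,v):
    q=T[:2]+s*a;robot.servo_line([q[0],q[1],z],speed=v)
    f=robot.read_force()-f0;p=robot.read_position()
    print(round(s,4),"real",round((p[:2]-T[:2])@a,4),"z",p[2].round(4),f.round(1),round(robot.read_t(),2));return f[:2]@a
go(.012,.03)
go(.105,.04)
s=.105
while s<.150:
    s+=.003
    if go(s,.03)<-9:break
np.save("s.npy",s)
im,_=robot.grab_frame("side")
cv2.imwrite("pics/s3.png",cv2.resize(im[150:250,180:320,::-1],(784,560),interpolation=cv2.INTER_CUBIC))
E
```

```text
0.012 real 0.0122 z 0.0529 [-0.9  0.8 10.2] 10.71
0.105 real 0.1049 z 0.0528 [-2.9  0.1 11.5] 13.18
0.108 real 0.1081 z 0.0528 [-2.2  1.9 10.9] 13.43
0.111 real 0.1111 z 0.0528 [-2.6  1.8 11.1] 13.68
0.114 real 0.1141 z 0.0528 [-2.1  0.7 11.2] 13.93
0.117 real 0.1171 z 0.0528 [-2.9  1.9 11.3] 14.18
0.12 real 0.1201 z 0.0528 [-2.4  1.8 11.8] 14.43
0.123 real 0.1231 z 0.0528 [-1.9  1.3 11.1] 14.68
0.126 real 0.1253 z 0.0528 [-0.6 -4.  12.6] 14.93
0.129 real 0.1278 z 0.0528 [ 0.3 -7.1 13.8] 15.18
0.132 real 0.1306 z 0.0528 [ 0.8 -8.3 13. ] 15.43
0.135 real 0.1335 z 0.0529 [-0.1 -8.8 13.1] 15.68
0.138 real 0.1343 z 0.0529 [  8.  -25.   13.9] 15.93
```

View pics/s3.png

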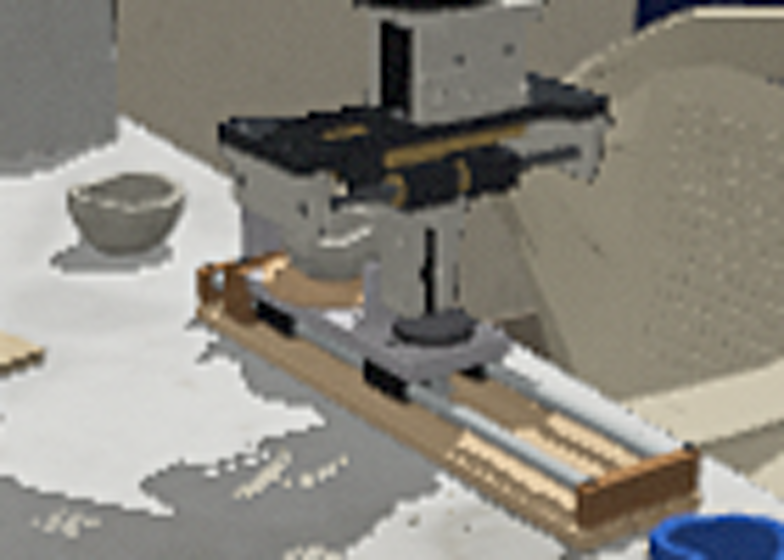

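The slope of the force shows the stop met at ~0.124 m, then the finger slid to the fence and pushed with 25 N; the picture shows the carriage against the stop with the pot on the bat. Now I release upwards with a light forward push.

```bash
python3 - <<'E'
from h import *
T=np.load("T.npy");f0=np.load("f0.npy");a=np.array([-.06547,.99785])
for s,z,v in((.1355,.0645,.03),(.125,.066,.05),(.125,.14,.1),(.04,.2,.15)):
    q=T[:2]+s*a;robot.servo_line([q[0],q[1],z],speed=v)
    print(robot.read_position().round(4),(robot.read_force()-f0).round(1),round(robot.read_t(),2))
robot.dwell(.3)
im,d=robot.grab_frame("side")
cv2.imwrite("pics/s4.png",cv2.resize(im[150:250,180:320,::-1],(784,560),interpolation=cv2.INTER_CUBIC))
im,d=robot.grab_frame("top");np.save("t2_d.npy",d)
B=T[:2]-.005*a+.124*a
c=robot.camera_info("top");f=192/np.tan(np.radians(c["vfov"])/2)
x=c["view"]@np.r_[B,.061,1];u,v=c["cx"]+f*x[0]/x[2],c["cy"]+f*x[1]/x[2]
print(u,v,[[pt("top",d,u+i,v+j)[2].round(4) for i in(-3,0,3)] for j in(-3,0,3)])
E
```

```text
[0.445  0.0685 0.0638] [-0.4 -6.4  2. ] 16.54
[0.4475 0.0595 0.066 ] [-0.3 -0.3 -0.4] 16.9
[0.447  0.0594 0.1395] [ 1.3  0.6 -0.2] 17.79
[ 0.4525 -0.0252  0.1994] [-0.4  0.6  0.8] 18.63
246.2403315645923 173.2015376844561 [[np.float64(0.0584), np.float64(0.0572), np.float64(0.0616)], [np.float64(0.062), np.float64(0.0564), np.float64(0.0616)], [np.float64(0.0608), np.float64(0.062), np.float64(0.0557)]]
```

View pics/s4.png

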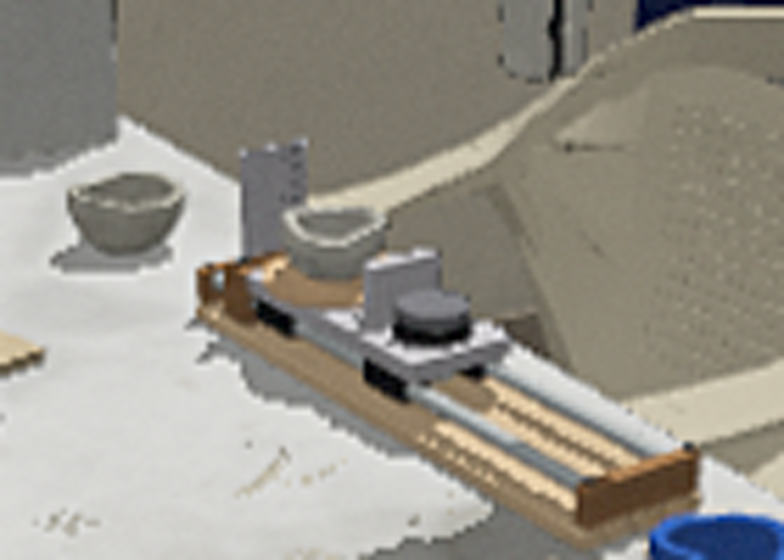

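The picture shows the carriage against the stop, the pot upright on the bat and the button raised at (432,305). The depth is noisy, so I average several frames to confirm the button is up before handing in.

```bash
python3 - <<'E'
from h import *
D=np.array([robot.grab_frame("top")[1] for _ in range(20)])
d0=np.load("top_d.npy")
u,v=246.24,173.2
d=np.median(D,0);m=D.mean(0)
H=lambda dd,u,v,n=3:np.mean([pt("top",dd,u+i,v+j)[2] for i in range(-n,n+1) for j in range(-n,n+1)])
print("button now",H(d,u,v),H(m,u,v)," at start",H(d0,287.7,172.3), "decoy-free table",H(m,200,200),robot.read_t())
E
```

```text
button now 0.06052813453554839 0.06672291253746733  at start 0.06092908013066809 decoy-free table 0.685107937699649 20.0333
```

The median button height is 60.5 mm, against 60.9 mm at the start, so the button is up and locked.

```bash
python3 -c "
from rig import robot
print(robot.job_done())"
```

```text
the job is handed in; nothing more can be done
None
```

The carriage is home against the end stop with the lock button back up, the pot stands upright on the bat, and the job is handed in at about 20 s of robot time; the judging call returned no verdict.

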